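# Unhook a cooler and set it on the processor

## Task

On the repair bench two coolers hang on barbed hooks. Take the one with the blue frame off its hook and set it upright and square on the bare metal processor lid in the middle of the green circuit board, without dropping it or pressing hard, then let go. Leave the cooler with the yellow frame hanging where it is.

Things in the scene. Friction and masses are not known exactly. Their poses are not given: they have to be found in the camera images.
- blue_cooler_center (a point): Loose blue-framed cooler, 0.1-0.16 kg; point at its centre, half of 78 mm up. z up, x along its hook, y across the frame. Lower 36 mm: aluminium block 38 x 38. Above: frame plate 8 thick (x), 40 wide (y), with window 26 x 26 centred 10 above the point and 16 high solid top bar (middle 31 above the point) that rests on the hook. Grip the plate's 40 mm width from above, a finger either side of the hook.
- blue_hook_bend (a point): Bend (wire axis) of the fixed 7 mm steel hook under the blue frame's bar. x: level way it points; z up. Level arm from post, 85 mm behind, to bend; then rises 45 deg to a tip 26 on and 26 up, with red barb 8 long, 5 thick, back-up square to wire. Upright, the window cannot pass: raise 10, go to bend, tilt 30-45 deg (top back to post), draw off along the rising wire, wire 5 mm below window centre.
- processor_top (a point): Centre of the top face of the processor's steel lid (40 x 40 mm, on a white 52 mm socket) in the middle of a fixed green board 170 x 170 mm; 15 mm above the bench. x and y lie along the lid's sides, z up. Nothing on the board stands higher than 24 mm above the bench.
- yellow_cooler_center (a point): Centre of the yellow-framed cooler, same size and axes as the blue one, hanging on its own identical hook. To be left hanging.
Mind the look-alikes: they are no part of the job. What is shaped like the part that bears blue_cooler_center but pink is not meant.

How it is judged:
By the outcome, as a careful person would: the job done as asked, in the order asked, and still so for the second after the job is handed in, with the robot touching nothing.
It also fails if it takes over 45 s, if anything falls off the work surface, if the arm or the gripper's body presses on something with over 40 N, if the wrist force passes 120 N, or if a joint passes its speed limit or range.

## Robot

A 6-joint arm with a two-finger parallel gripper is mounted at the origin on the work surface. World frame = base frame: x ahead of the robot, y to its left, z up, the work surface at z = 0. Lengths are in m, angles in rad, forces in N, time in s.
With the tool pointing down it reaches from about 0.25 to 0.725 m from the base axis. Payload 4 kg.
Tool frame: the origin (TCP) lies at the very end of the fingers, on their centre line; the grasp point (between the pads) lies 19 mm behind it; z points along the fingers, x is the direction in which the jaws open and shut, and the axes are right-handed (so a half turn about z gives the same grasp; the last joint's range is limited). The gripper opens to 85 mm and grips with 20 to 120 N. Pads are 22 mm wide; open, the fingers measure 114 mm over their backs; the gripper's body (76 mm by 85 mm) begins 54 mm behind the grasp point. The pads swing forward as they close: fully open they stand 13 mm farther back than shut.
Start: joints at [1.272, 0.241, 0.005, 1.335, 0, 1.571], TCP at [0.147, 0.478, 0.202] pointing down, gripper open.
Joint ranges: [-2.72, 2.72], [-1.05, 1.87], [-1.09, 1.28], [-1.99, 2.15], [-1.42, 1.44], [-3.14, 3.14]. Speed limits (rad/s): [2.79, 2.79, 3.14, 3.14, 3.14, 3.14].

## Interface

Orientations are given as a unit quaternion [w, x, y, z].
In Python, from bench import read_state, grab_frame, get_calibration, job_done gives the robot as it stands.
- The arm moves only by the tool arm_command, never from a script. Its argument "steps" is a list of rows, each an object with "linear": the shift along the tool's x, y, z in mm, a list of three; "dr": the turn, a rotation vector about the tool's x, y, z in rad, a list of three; "claw": the gripper's target within -1 to 1 (shut at 1, half-way at 0, fully open at -1). In form: [{"linear": [tx, ty, tz], "dr": [ax, ay, az], "claw": claw}, ...]. A call has 1 to 20 rows; each row is the pose to reach, as a shift and turn from the pose commanded when the call began, along the tool's axes at that moment; what a row does not reach only later rows make up. A row lasts 1/8 s, in which the tool goes at most 62.5 mm and 10.7 degrees, less where a joint would pass 70% of its speed; a pose out of reach is approached as far as the arm can. A call with a gripper value outside its range is refused whole. The fingers move at their own pace and stop on an object; "grip_force" is the grip in N (left out, the last holds). Time passes only in rows, so rows that repeat a pose let the fingers close. It gives the time, the measured TCP pose, the force and the opening at its end, in the units of the state.
- read_state(): the state, without advancing time (a new reading comes with each control period).
- grab_frame(name): name is "side" or "top"; returns the picture (420x560x3 uint8, red, green, blue); there is no depth.
- get_calibration(name): a dict with "K" (3x3 intrinsics, pixels), "k1" (the pictures are not rectified: a ray, as slopes to the right and down, at radius r is drawn at 1 + k1 r^2 times it, then the intrinsics apply), "world_from_camera" (4x4, takes a point from camera to world coordinates). Camera axes: x right, y down, z forward; pixel columns grow to the right and rows downward; lengths in m; the calibration is good to about 2 mm. A picture is of the moment at which its call begins. get_calibration takes no time and is no camera call.
- job_done(): hands the job in, once; it reports no verdict.
The state is a dict: "time_s": time; "joint_positions": joint angles; "dq": joint speeds; "joint_efforts": joint torques, N m; "eef_pos": TCP position; "tool_rot": TCP orientation; "force": force on the tool from outside, world axes, zero at the start; "torque": the same for the moment, N m; "opening": finger opening in m.
Only numpy, scipy, OpenCV 4.12 (cv2) and the standard library are available. Lean on these libraries where they do the work, as an engineer would, in place of code of your own. Each camera call takes 0.05 s, during which the arm holds its last target. There are 200 camera calls.

## Working session

There is one attempt and no reset: what is moved stays moved. The work goes in short steps, Python scripts to look and compute and a tool call to move; the robot and the scene stay as the last step left them, time stands still between calls to the robot, and variables do not carry over. Pictures are saved under pics/ and viewed, about 8 in all and at most 12, crops included, and the job is handed in when it is done.

Besides the shell and the picture viewer there is one more tool, called after ">>>" by a JSON object that holds its "fn" and its "kwargs". arm_command: Moves the arm, as the interface text tells. Its arguments: {"type":"object","properties":{"steps":{"type":"array","items":{"type":"object","properties":{"linear":{"type":"array","items":{"type":"number"}},"dr":{"type":"array","items":{"type":"number"}},"claw":{"type":"number"}}}},"grip_force":{"type":"number"}},"required":["steps"]}

```bash
mkdir -p pics; ls; python3 - <<'E'
from bench import *
import cv2,numpy as np
for n in("side","top"):
    f=grab_frame(n);cv2.imwrite(f"pics/{n}0.png",cv2.resize(f[:,:,::-1],(784,588),interpolation=cv2.INTER_CUBIC))
    np.save(f"pics/{n}0.npy",f)
    c=get_calibration(n);print(n,np.round(c["K"],1).tolist(),c["k1"],np.round(c["world_from_camera"],4).tolist())
print(read_state())
E
```

```text
pics
side [[436.4, 0.0, 274.6], [0.0, 436.4, 213.3], [0.0, 0.0, 1.0]] -0.10479860625285077 [[0.9638, -0.1807, 0.1962, 0.3926], [-0.2664, -0.6895, 0.6735, -0.495], [0.0136, -0.7014, -0.7127, 0.6318], [0.0, 0.0, 0.0, 1.0]]
top [[400.7, 0.0, 281.0], [0.0, 400.7, 206.1], [0.0, 0.0, 1.0]] -0.046559298140642934 [[0.0244, -0.9913, 0.129, 0.4269], [-0.9997, -0.0235, 0.0092, -0.0108], [-0.0061, -0.1292, -0.9916, 0.9672], [0.0, 0.0, 0.0, 1.0]]
{'time_s': 0.1, 'joint_positions': array([1.27197176e+00, 2.41357951e-01, 3.86286917e-03, 1.33519869e+00,
       2.19822444e-05, 1.57079876e+00]), 'dq': array([ 0.00067508, -0.00175507,  0.00474329, -0.00128794, -0.00034975,
        0.00089735]), 'joint_efforts': array([-1.44953528e-04, -3.73137760e+01,  2.53010434e+01,  1.08148536e-02,
        1.03764302e-05,  1.20575319e-05]), 'eef_pos': array([0.14700952, 0.47725282, 0.20159338]), 'tool_rot': array([ 5.54671165e-04,  8.04486871e-01,  5.93969675e-01, -7.69760620e-04]), 'force': array([-0.20105528,  0.19986821, -0.40552566]), 'torque': array([-0.02907567, -0.03483987,  0.0454917 ]), 'opening': 0.08532148371055938}
```

View pics/side0.png

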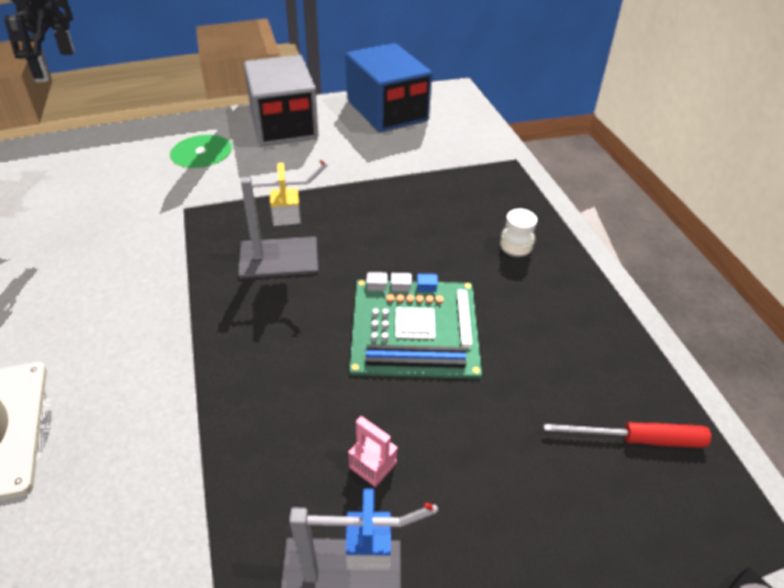

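View pics/top0.png

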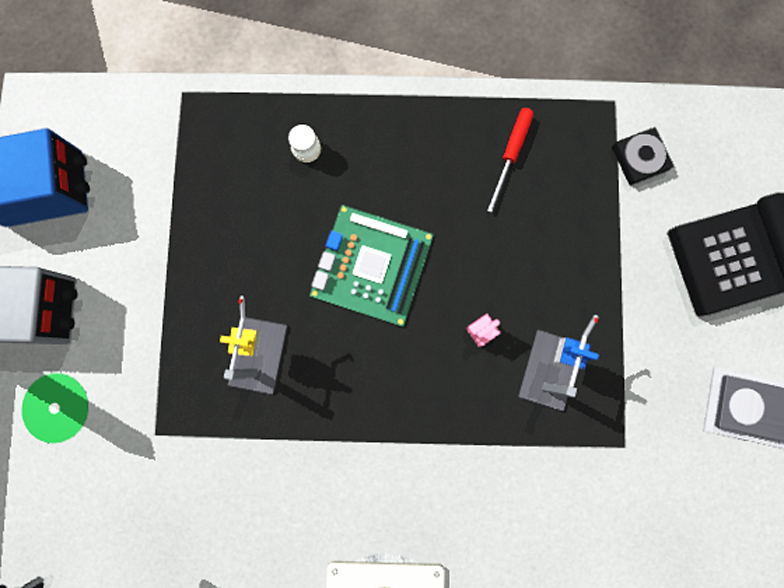

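The side view shows the blue cooler at about (368,530) and the lid at about (415,323). The top view shows blue at about (578,352) and the lid at about (372,264). All of these are in 1.4x pixels. The pink decoy stands on the mat. Next I'll crop enlarged views with axes to measure.

```bash
python3 - <<'E'
import cv2,numpy as np
# crop centres in raw px, 100x75 windows, x8 -> 800x600 for cooler ; composite 4x for both
def crop(n,x,y,w,h,s):
    f=np.load(f"pics/{n}0.npy")[:,:,::-1][y:y+h,x:x+w]
    g=cv2.resize(f,(w*s,h*s),interpolation=cv2.INTER_CUBIC)
    for i in range(0,w,10): cv2.putText(g,str(x+i),(i*s,8),0,.3,(0,255,255),1);cv2.line(g,(i*s,9),(i*s,14),(0,255,255),1)
    for i in range(10,h,10): cv2.putText(g,str(y+i),(0,i*s+3),0,.3,(0,255,255),1)
    return g
a=crop("side",200,345,120,75,6)[:450,:]; 
top=np.hstack([crop("side",205,345,80,75,5),crop("top",370,215,80,75,5)])
bot=np.hstack([crop("side",245,190,100,45,4),crop("top",215,165,100,45,4)])
cv2.imwrite("pics/c1.png",np.vstack([top,bot]))
E
```

```text
(no output)
```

View pics/c1.png

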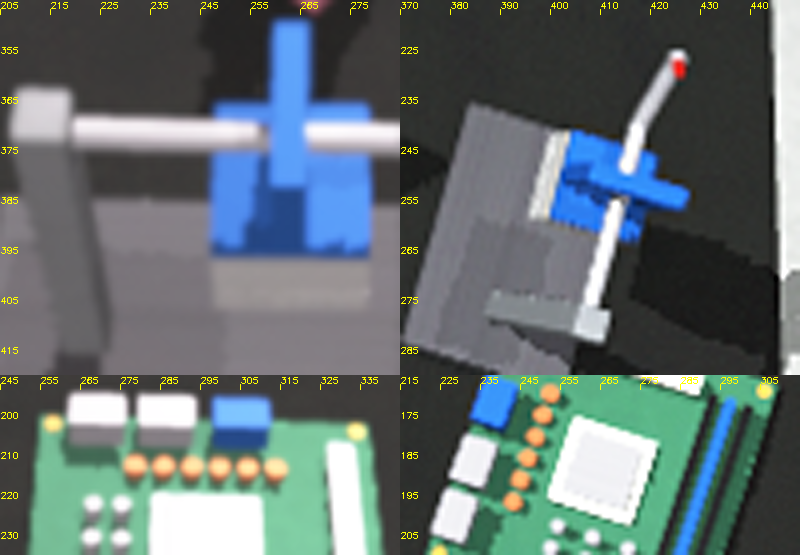

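The crops show the hook wire, its bend at top(416.8,241), the plate's top face centred near side(263,365.5) and top(417.6,252.2), and the white socket around top(266,188). Next is a model fit with an overlay to check it.

```bash
cat > h.py <<'E'
import numpy as np,cv2
from bench import *
from scipy.spatial.transform import Rotation as R
from scipy.optimize import least_squares
def cal(n):
    c=get_calibration(n);return np.array(c["K"]),c["k1"],np.array(c["world_from_camera"])
C={n:cal(n) for n in("side","top")}
def proj(n,P):
    K,k,T=C[n];p=(np.atleast_2d(P)-T[:3,3])@T[:3,:3];s=p[:,:2]/p[:,2:]
    s=s*(1+k*(s**2).sum(1,keepdims=True));return s*[K[0,0],K[1,1]]+K[:2,2]
def ray(n,uv):
    K,k,T=C[n];s=cv2.undistortPoints(np.float64(uv).reshape(-1,1,2),K,np.array([k,0,0,0,0.])).reshape(-1,2)
    return T[:3,3],np.c_[s,np.ones(len(s))]@T[:3,:3].T
def onz(n,uv,z):
    o,d=ray(n,uv);return o+d*((z-o[2])/d[:,2])[:,None]
def box(c,yaw,lo,hi):  # 8 corners
    g=np.array([[x,y,z] for x in(lo[0],hi[0]) for y in(lo[1],hi[1]) for z in(lo[2],hi[2])])
    return np.array(c)+R.from_euler('z',yaw).apply(g)
E=[(a,b) for a in range(8) for b in range(a+1,8) if bin(a^b).count('1')==1]
def cooler(c,yaw,Rm=None):
    bs=[((-.019,-.019,-.039),(.019,.019,-.003)),((-.004,-.02,-.003),(.004,.02,.039)),((-.004,-.013,-.003),(.004,.013,.023))]
    return [box(c,yaw,*b) for b in bs]
def wires(img,n,boxes,lines,x0,y0,w,h,s):
    g=cv2.resize(img[y0:y0+h,x0:x0+w,::-1],(w*s,h*s),interpolation=cv2.INTER_CUBIC)
    f=lambda P:[tuple(int(v) for v in ((q-[x0,y0]+.5)*s)) for q in proj(n,P)]
    for B in boxes:
        q=f(B)
        for a,b in E: cv2.line(g,q[a],q[b],(0,255,0),1)
    for L in lines:
        q=f(L)
        for a,b in zip(q,q[1:]): cv2.line(g,a,b,(0,0,255),1)
    return g
E
cat > fit.py <<'E'
from h import *
def hookpts(b,yaw,l):
    return np.array(b)+R.from_euler('z',yaw).apply(np.array(l))
S_line=np.array([(220,371.2),(256,371.6),(269,372)]); T_line=np.array([(409,275),(413.4,255)])
def dl(p,a,b):
    d=b-a;d/=np.linalg.norm(d);q=p-a;return q[:,0]*d[1]-q[:,1]*d[0]
def res(v):
    b=v[:3];yaw=v[3];s=v[4];c=hookpts(b,yaw,[[s,0,-.0195]])[0]
    H=hookpts(b,yaw,[[-.085,0,0],[0,0,0],[.026,0,.026]])
    ps,pt=proj("side",H),proj("top",H)
    r=[dl(S_line,ps[0],ps[1]),dl(T_line,pt[0],pt[1]),(pt[0]-[408.6,279])*.4,pt[1]-[416.8,241],(ps[1]-[285.7,372.1])*.7,(pt[2]-[425.6,226.5])*.7]
    tf=hookpts(c,yaw,[[-.004,.02,.039],[.004,.02,.039],[.004,-.02,.039],[-.004,-.02,.039]])
    r+=[(proj("side",tf)-[(259.2,349),(267.2,349),(266.6,382),(259.4,382)]).ravel()]
    tt=hookpts(c,yaw,[[0,.02,.039],[0,-.02,.039]])
    r+=[(proj("top",tt)-[(408.3,249.8),(427.4,254.8)]).ravel()]
    return np.concatenate([np.ravel(x) for x in r])
f=least_squares(res,[.33,-.3,.13,-.2,-.03],loss='soft_l1')
v=f.x;print("bend",v[:3].round(4),"yaw",v[3].round(3),"s",v[4].round(4));print(res(v).round(1).tolist())
c=hookpts(v[:3],v[3],[[v[4],0,-.0195]])[0];print("cooler",c.round(4))
for n,x,y,w,h in(("top",240,165,55,50),("side",265,205,65,50)):
    im=np.load(f"pics/{n}0.npy");m=(im.min(2)>150).astype(np.uint8)
    cs,_=cv2.findContours(m,cv2.RETR_EXTERNAL,cv2.CHAIN_APPROX_NONE)
    cx=(266,188) if n=="top" else (297,231)
    k=[q for q in cs if cv2.pointPolygonTest(q,cx,False)>0][0][:,0,:]
    P=onz(n,k,.0135)[:,:2];r=cv2.minAreaRect((P*1e3).astype(np.float32));print(n,r)
    if n=="top":p=np.array(r[0])/1e3;py=np.radians(r[2])
np.save("fit.npy",np.r_[v,p,py])
i={n:np.load(f"pics/{n}0.npy") for n in C}
H=[hookpts(v[:3],v[3],[[-.085,0,0],[0,0,0],[.026,0,.026]])]
bx=cooler(c,v[3]);pb=[box([*p,.0],py,(-.02,-.02,.015),(.02,.02,.015)),box([*p,.0],py,(-.085,-.085,.0),(.085,.085,.0))]
g=np.vstack([np.hstack([wires(i["side"],"side",bx,H,205,345,100,75,4),wires(i["top"],"top",bx,H,365,215,100,75,4)]),
np.hstack([wires(i["side"],"side",pb,[],245,190,100,75,4),wires(i["top"],"top",pb,[],215,145,100,75,4)])])
cv2.imwrite("pics/f1.png",g)
E
python3 fit.py
```

```text
bend [ 0.4703 -0.2868  0.1411] yaw -0.265 s -0.026
[0.6, 0.4, 0.1, -0.2, 0.4, -0.5, 0.5, 0.9, -0.9, -0.2, 0.1, -0.4, 0.4, 0.7, -0.2, -0.5, -0.1, -0.1, -0.3, -0.1, -0.4, -0.2, -0.5, -0.1, 0.1]
cooler [ 0.4451 -0.28    0.1216]
top ((578.2158813476562, 3.9891357421875), (1054.56201171875, 1450.930419921875), 1.529331922531128)
side ((591.4614868164062, 36.048187255859375), (57.25081253051758, 56.08606719970703), 75.07896423339844)
```

View pics/f1.png

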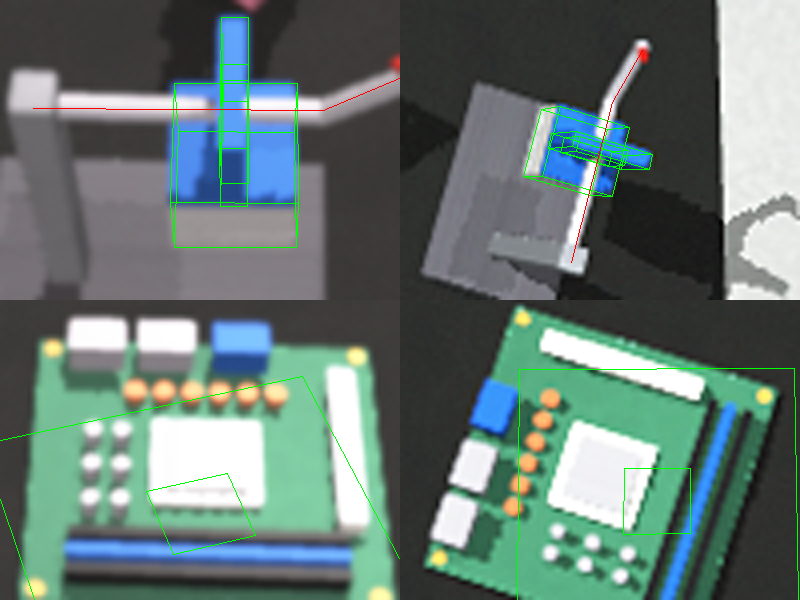

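The cooler and hook fit lands within about 1 px in both views. The top-view lid mask leaked, so I'll redo the lid and plan the approach.

```bash
cat >> h.py <<'E'
def toolrot(yaw,tilt=0):
    # jaw x along cooler y; z down; tilt: top back toward post
    b=R.from_matrix(np.array([[0,1,0],[1,0,0],[0,0,-1.]]))
    return R.from_euler('z',yaw)*R.from_euler('y',-tilt)*b
def rel(p,r):
    s=read_state();q=s["tool_rot"];r0=R.from_quat([q[1],q[2],q[3],q[0]])
    return r0.inv().apply(np.array(p)-s["eef_pos"])*1e3, (r0.inv()*r).as_rotvec()
E
python3 - <<'E'
from h import *
for n,cx in(("top",(266,188)),("side",(297,231))):
    im=np.load(f"pics/{n}0.npy")
    for th in(170,190,205,220):
        m=(im.min(2)>th).astype(np.uint8);m2=np.zeros_like(m);x,y=cx;m2[y-22:y+23,x-26:x+26]=m[y-22:y+23,x-26:x+26]
        _,l,st,ce=cv2.connectedComponentsWithStats(m2);L=l[y-8:y+9,x-8:x+9];L=L[L>0]
        if len(L)==0: continue
        k=np.argwhere(l==np.bincount(L).argmax())[:,::-1]
        P=onz(n,k,.0135)[:,:2]*1e3;r=cv2.minAreaRect(P.astype(np.float32));print(n,th,len(k),np.round(np.r_[r[0],r[1],r[2]],1))
# board holes (raw px, pixel-centre coordinates)
ts=np.array([(245.2,149.5),(306.2,168.7),(224.5,209.5),(286.4,230)])-.5
ss=np.array([(258.2,202),(334,203.7),(254,262),(339.5,264)])-.5
for n,u in(("top",ts),("side",ss)):
    P=onz(n,u,.005)*1e3;print(n,P.mean(0).round(1),[np.degrees(np.arctan2(*(P[i]-P[j])[1::-1])).round(1) for i,j in((1,0),(3,2),(2,0),(3,1))])
for z in(.26,): print([a.round(3) for a in rel([.4451,-.28,z],toolrot(-.265))])
E
```

```text
top 170 507 [593.5  37.7  54.6  54.5  73.3]
top 190 494 [593.   37.4  53.8  53.9  73.5]
top 205 487 [593.   37.5  53.9  53.4  72.8]
top 220 478 [593.4  37.7  53.   52.9  73.3]
side 170 650 [591.4  36.   57.8  54.9  73.9]
side 190 626 [590.6  36.1  56.9  54.1  71.3]
side 205 607 [590.8  36.1  55.6  53.9  71.3]
side 220 586 [591.5  36.   54.9  52.8  72. ]
top [594.2  38.1   5. ] [np.float64(-106.6), np.float64(-107.0), np.float64(163.4), np.float64(163.4)]
side [592.9  41.6   5. ] [np.float64(-16.5), np.float64(-16.6), np.float64(-106.7), np.float64(-107.2)]
[array([-636.045,  507.813,  -57.211]), array([-0.   ,  0.002, -0.034])]
```

>>> {"fn": "arm_command", "kwargs": {"steps": [{"linear": [0, 0, -40], "dr": [0, 0, 0], "claw": -1}, {"linear": [-40, 32, -58], "dr": [0, 0, 0], "claw": -1}, {"linear": [-85, 68, -58], "dr": [0, 0, 0], "claw": -1}, {"linear": [-130, 104, -58], "dr": [0, 0, 0], "claw": -1}, {"linear": [-175, 140, -58], "dr": [0, 0, 0], "claw": -1}, {"linear": [-220, 176, -58], "dr": [0, 0, 0], "claw": -1}, {"linear": [-265, 212, -58], "dr": [0, 0, 0], "claw": -1}, {"linear": [-310, 248, -58], "dr": [0, 0, 0], "claw": -1}, {"linear": [-355, 284, -58], "dr": [0, 0, -0.01], "claw": -1}, {"linear": [-400, 320, -58], "dr": [0, 0, -0.01], "claw": -1}, {"linear": [-445, 356, -58], "dr": [0, 0, -0.02], "claw": -1}, {"linear": [-490, 392, -58], "dr": [0, 0, -0.02], "claw": -1}, {"linear": [-535, 428, -58], "dr": [0, 0, -0.03], "claw": -1}, {"linear": [-580, 464, -58], "dr": [0, 0, -0.034], "claw": -1}, {"linear": [-615, 491, -58], "dr": [0, 0, -0.034], "claw": -1}, {"linear": [-636, 508, -57], "dr": [0, 0, -0.034], "claw": -1}, {"linear": [-636, 508, -57], "dr": [0, 0, -0.034], "claw": -1}], "grip_force": 60}}

```text
time_s: 2.22
eef_pos: [0.4453, -0.2809, 0.2579]
tool_rot: [-0.001, 0.795, 0.607, -0.0]
force: [-1.0, 0.6, 0.3]
opening: 0.0853
```

```bash
python3 - <<'E'
from h import *
print([a.round(3) for a in rel([.4451,-.28,.124],toolrot(-.265))],read_state()["joint_positions"].round(2))
E
```

```text
[array([  0.709,  -0.17 , 133.917]), array([-0.002, -0.001, -0.002])] [-0.56  0.28  0.2   1.49 -0.   -0.3 ]
```

>>> {"fn": "arm_command", "kwargs": {"steps": [{"linear": [1, 0, 30], "dr": [0, 0, 0], "claw": -0.6}, {"linear": [1, 0, 60], "dr": [0, 0, 0], "claw": -0.6}, {"linear": [1, 0, 85], "dr": [0, 0, 0], "claw": -0.6}, {"linear": [1, 0, 105], "dr": [0, 0, 0], "claw": -0.6}, {"linear": [1, 0, 120], "dr": [0, 0, 0], "claw": -0.6}, {"linear": [1, 0, 130], "dr": [0, 0, 0], "claw": -0.6}, {"linear": [1, 0, 134], "dr": [0, 0, 0], "claw": -0.6}, {"linear": [1, 0, 134], "dr": [0, 0, 0], "claw": -0.6}]}}

```text
time_s: 3.22
eef_pos: [0.4459, -0.2786, 0.1257]
tool_rot: [0.0, 0.794, 0.608, 0.0]
force: [0.6, 0.7, -0.6]
opening: 0.0681
```

```bash
python3 - <<'E'
from h import *
v=np.load("fit.npy");c=[.4451,-.28,.1216]
H=[v[:3]+R.from_euler('z',v[3]).apply([[-.085,0,0],[0,0,0],[.026,0,.026]])]
s=wires(grab_frame("side"),"side",[],H,205,325,100,95,4);t=wires(grab_frame("top"),"top",[],H,365,200,100,95,4)
cv2.imwrite("pics/g1.png",np.hstack([s,t]))
print([a.round(3) for a in rel([.4451,-.28,.124],toolrot(-.265))])
E
```

```text
[array([-1.392, -0.691,  2.055]), array([0.001, 0.   , 0.   ])]
```

View pics/g1.png

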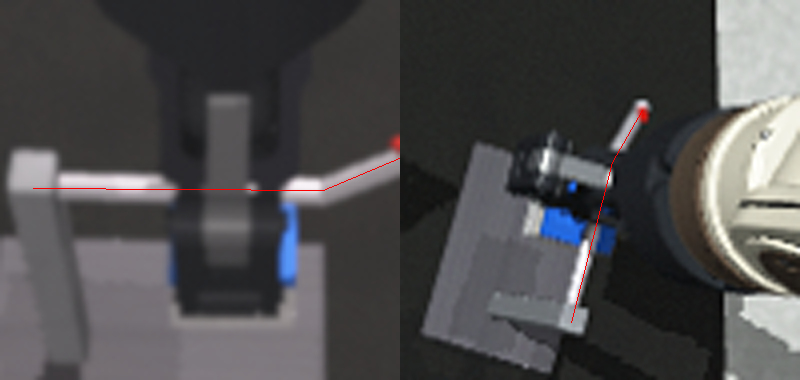

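Both fingers straddle the hook, with the near finger over the plate at about (228,190) in the crop. Closing now.

>>> {"fn": "arm_command", "kwargs": {"steps": [{"linear": [-1, 0, 1], "dr": [0, 0, 0], "claw": -0.2}, {"linear": [-1, 0, 1], "dr": [0, 0, 0], "claw": 0.2}, {"linear": [-1, 0, 1], "dr": [0, 0, 0], "claw": 0.6}, {"linear": [-1, 0, 1], "dr": [0, 0, 0], "claw": 0.8}, {"linear": [-1, 0, 1], "dr": [0, 0, 0], "claw": 0.8}, {"linear": [-1, 0, 1], "dr": [0, 0, 0], "claw": 0.8}], "grip_force": 60}}

```text
time_s: 4.08
eef_pos: [0.4458, -0.2801, 0.1251]
tool_rot: [0.001, 0.794, 0.607, 0.0]
force: [-0.6, -0.6, 5.8]
opening: 0.0358
```

```bash
python3 - <<'E'
from h import *
s=read_state();print(s["eef_pos"],s["force"],s["torque"],s["opening"]); print(rel(s["eef_pos"],toolrot(-.265)))
E
```

```text
[ 0.44578411 -0.28005545  0.12511098] [-0.64127794 -0.64709928  5.81393165] [-0.17784282  0.23110856 -0.0101579 ] 0.035788257944060965
(array([0., 0., 0.]), array([ 1.31978567e-03,  9.57788176e-04, -3.65450435e-05]))
```

>>> {"fn": "arm_command", "kwargs": {"steps": [{"linear": [0, 0, -2], "dr": [0, 0, 0], "claw": 0.8}, {"linear": [0, 0, -5], "dr": [0, 0, 0], "claw": 0.8}, {"linear": [0, 0, -8], "dr": [0, 0, 0], "claw": 0.8}, {"linear": [0, 0, -10], "dr": [0, 0, 0], "claw": 0.8}, {"linear": [0, 0, -10], "dr": [0, 0, 0], "claw": 0.8}]}}

```text
time_s: 4.7
eef_pos: [0.4456, -0.2795, 0.1345]
tool_rot: [0.0, 0.794, 0.608, 0.0]
force: [-0.1, -0.1, -1.7]
opening: 0.0358
```

```bash
python3 - <<'E'
from h import *
v=np.load("fit.npy");c=[.4451,-.28,.1316]
H=[v[:3]+R.from_euler('z',v[3]).apply([[-.085,0,0],[0,0,0],[.026,0,.026]])]
s=wires(grab_frame("side"),"side",cooler(c,v[3]),H,205,325,100,95,4);t=wires(grab_frame("top"),"top",cooler(c,v[3]),H,365,200,100,95,4)
cv2.imwrite("pics/g2.png",np.hstack([s,t]))
s=read_state();print(s["eef_pos"],s["force"],s["torque"],s["opening"])
E
```

```text
[ 0.44542105 -0.27947765  0.13434718] [-0.01995977 -0.51398131 -0.96387717] [-0.01669463  0.07970182 -0.01602277] 0.03549989696174455
```

View pics/g2.png

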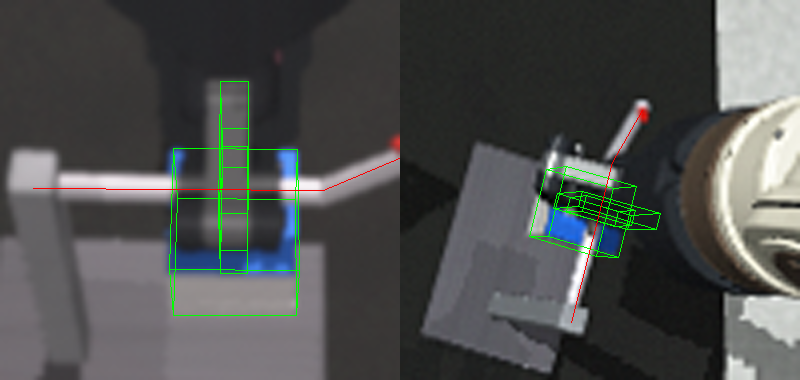

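The cooler is on the gripper: it has lifted about 9 mm and its image matches the predicted wireframe in both views. Next I'll compute the bend, tilt and draw-off sequence.

```bash
cat > seq.py <<'E'
from h import *
yaw=-.265;B=np.array([.4703,-.2868,.1411]);off=np.array([0,0,-.0035]) # cooler centre rel TCP, cooler frame
Z=R.from_euler('z',yaw)
def tgt(tilt,d,w=.005,x=0):
    Rc=Z*R.from_euler('y',-tilt)
    c=B+Z.apply([x+d*.7071,0,d*.7071])-Rc.apply([0,0,w])
    return c-Rc.apply(off),toolrot(yaw,tilt)
def show(l):
    for a in l:
        p,r=rel(*tgt(*a[:2],**(a[2] if len(a)>2 else {})));print(a,p.round(1).tolist(),r.round(3).tolist())
E
python3 - <<'E'
from seq import *
show([(0,0,dict(x=-.013)),(0,0)]+[(t,0) for t in(.15,.3,.45,.6,.75)]+[(.75,d) for d in(.01,.02,.03,.04,.05,.06,.07)])
E
```

```text
(0, 0, {'x': -0.013}) [-0.6, 12.9, -5.3] [-0.0, -0.0, 0.0]
(0, 0) [-0.6, 25.9, -5.3] [-0.0, -0.0, 0.0]
(0.15, 0) [-0.6, 26.2, -5.3] [-0.15, -0.0, 0.0]
(0.3, 0) [-0.6, 26.4, -5.3] [-0.3, -0.0, 0.0]
(0.45, 0) [-0.6, 26.6, -5.4] [-0.45, -0.0, 0.0]
(0.6, 0) [-0.6, 26.8, -5.5] [-0.6, -0.0, 0.0]
(0.75, 0) [-0.6, 27.0, -5.7] [-0.75, -0.0, 0.0]
(0.75, 0.01) [-0.6, 34.0, -12.7] [-0.75, -0.0, 0.0]
(0.75, 0.02) [-0.6, 41.1, -19.8] [-0.75, -0.0, 0.0]
(0.75, 0.03) [-0.6, 48.2, -26.9] [-0.75, -0.0, 0.0]
(0.75, 0.04) [-0.6, 55.2, -33.9] [-0.75, -0.0, 0.0]
(0.75, 0.05) [-0.6, 62.3, -41.0] [-0.75, -0.0, 0.0]
(0.75, 0.06) [-0.6, 69.4, -48.1] [-0.75, -0.0, 0.0]
(0.75, 0.07) [-0.6, 76.4, -55.2] [-0.75, -0.0, 0.0]
```

>>> {"fn": "arm_command", "kwargs": {"steps": [{"linear": [0, 7, -2], "dr": [0, 0, 0], "claw": 0.8}, {"linear": [0, 14, -4], "dr": [0, 0, 0], "claw": 0.8}, {"linear": [0, 21, -5], "dr": [0, 0, 0], "claw": 0.8}, {"linear": [0, 26, -5], "dr": [0, 0, 0], "claw": 0.8}, {"linear": [0, 26, -5], "dr": [-0.1, 0, 0], "claw": 0.8}, {"linear": [0, 26, -5], "dr": [-0.2, 0, 0], "claw": 0.8}, {"linear": [0, 26.5, -5], "dr": [-0.3, 0, 0], "claw": 0.8}, {"linear": [0, 26.5, -5.5], "dr": [-0.4, 0, 0], "claw": 0.8}, {"linear": [0, 27, -5.5], "dr": [-0.5, 0, 0], "claw": 0.8}, {"linear": [0, 27, -5.5], "dr": [-0.6, 0, 0], "claw": 0.8}, {"linear": [0, 27, -5.5], "dr": [-0.7, 0, 0], "claw": 0.8}, {"linear": [0, 27, -5.5], "dr": [-0.75, 0, 0], "claw": 0.8}, {"linear": [0, 27, -5.5], "dr": [-0.75, 0, 0], "claw": 0.8}]}}

```text
time_s: 6.42
eef_pos: [0.4699, -0.2857, 0.1382]
tool_rot: [0.289, 0.74, 0.565, 0.222]
force: [-0.0, 0.4, -0.6]
opening: 0.0357
```

```bash
python3 - <<'E'
from seq import *
show([(.75,0)]+[(.75,d) for d in(.01,.02,.04,.055,.07)])
s=read_state();print(s["joint_positions"].round(2),s["force"].round(1),s["torque"].round(2),s["opening"])
H=[B+Z.apply([[-.085,0,0],[0,0,0],[.026,0,.026]])]
cv2.imwrite("pics/g3.png",np.hstack([wires(grab_frame("side"),"side",[],H,205,325,100,95,4),wires(grab_frame("top"),"top",[],H,365,200,100,95,4)]))
E
```

```text
(0.75, 0) [-0.9, 2.5, -0.1] [-0.004, -0.0, -0.001]
(0.75, 0.01) [-0.9, 12.5, -0.5] [-0.004, -0.0, -0.001]
(0.75, 0.02) [-0.9, 22.5, -0.9] [-0.004, -0.0, -0.001]
(0.75, 0.04) [-0.9, 42.5, -1.7] [-0.004, -0.0, -0.001]
(0.75, 0.055) [-0.8, 57.4, -2.3] [-0.004, -0.0, -0.001]
(0.75, 0.07) [-0.8, 72.4, -2.9] [-0.004, -0.0, -0.001]
[-0.73 -0.01 -0.81  0.09  0.31 -0.35] [-0.   0.4 -0.6] [0.25 0.94 0.01] 0.03570427505932374
```

View pics/g3.png

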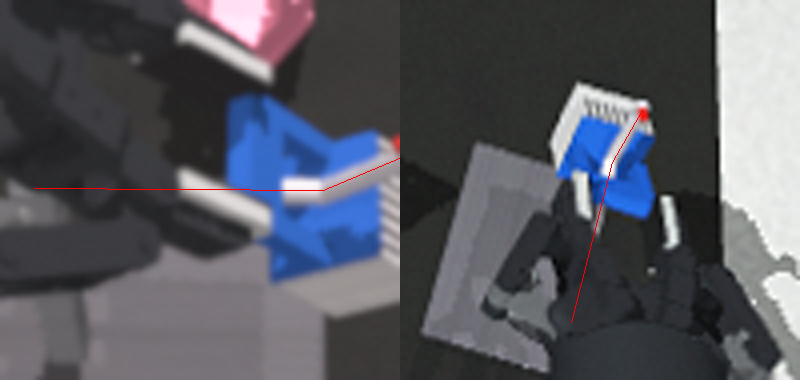

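The cooler is tilted, with the wire running free through the middle of the window. Next I'll draw it off along the rising wire.

>>> {"fn": "arm_command", "kwargs": {"steps": [{"linear": [0, 6, 0], "dr": [0, 0, 0], "claw": 0.8}, {"linear": [-0.5, 12, -0.5], "dr": [0, 0, 0], "claw": 0.8}, {"linear": [-0.5, 18, -0.5], "dr": [0, 0, 0], "claw": 0.8}, {"linear": [-1, 24, -1], "dr": [0, 0, 0], "claw": 0.8}, {"linear": [-1, 30, -1], "dr": [0, 0, 0], "claw": 0.8}, {"linear": [-1, 30, -1], "dr": [0, 0, 0], "claw": 0.8}]}}

```text
time_s: 7.28
eef_pos: [0.4924, -0.2934, 0.1618]
tool_rot: [0.291, 0.739, 0.565, 0.223]
force: [0.0, 0.3, -2.4]
opening: 0.0353
```

```bash
python3 - <<'E'
from seq import *
show([(.75,d) for d in(.027,.05,.07,.08)])
s=read_state();print(s["joint_positions"].round(2),s["force"].round(1),s["torque"].round(2),s["opening"])
cv2.imwrite("pics/g4.png",np.hstack([wires(grab_frame("side"),"side",[],[],225,310,100,95,4),wires(grab_frame("top"),"top",[],[],375,180,100,95,4)]))
E
```

```text
(0.75, 0.027) [0.6, -4.0, -0.0] [0.001, 0.0, 0.001]
(0.75, 0.05) [0.6, 18.9, -0.8] [0.001, 0.0, 0.001]
(0.75, 0.07) [0.6, 38.9, -1.5] [0.001, 0.0, 0.001]
(0.75, 0.08) [0.6, 48.9, -1.8] [0.001, 0.0, 0.001]
[-0.71 -0.01 -0.73  0.15  0.3  -0.33] [ 0.   0.3 -2.4] [ 0.26  0.85 -0.06] 0.03526491204369288
```

View pics/g4.png

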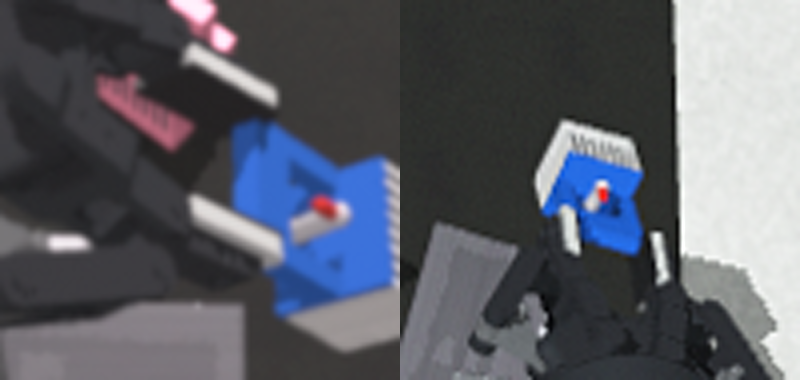

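The barb sits inside the window at crop (325,207), with clearance all round. Continuing off.

>>> {"fn": "arm_command", "kwargs": {"steps": [{"linear": [0.5, 6, 0], "dr": [0, 0, 0], "claw": 0.8}, {"linear": [0.5, 13, -0.5], "dr": [0, 0, 0], "claw": 0.8}, {"linear": [0.5, 20, -1], "dr": [0, 0, 0], "claw": 0.8}, {"linear": [0.5, 28, -1], "dr": [0, 0, 0], "claw": 0.8}, {"linear": [0.5, 38, -1.5], "dr": [0, 0, 0], "claw": 0.8}, {"linear": [0.5, 50, -2], "dr": [0, 0, 0], "claw": 0.8}, {"linear": [0.5, 62, -3], "dr": [0, 0, 0], "claw": 0.8}, {"linear": [0.5, 65, -3], "dr": [0, 0, 0], "claw": 0.8}]}}

```text
time_s: 8.38
eef_pos: [0.5371, -0.3051, 0.2092]
tool_rot: [0.292, 0.739, 0.565, 0.223]
force: [0.1, -0.4, -1.4]
opening: 0.036
```

```bash
python3 - <<'E'
from seq import *
s=read_state();print(s["eef_pos"].round(4),s["joint_positions"].round(2),s["force"].round(1),s["opening"])
p=s["eef_pos"]
for P,t,y in(((p[0]+.01,-.28,.25),.4,-.278),((.593,-.1,.24),0,-.291),((.593,.0375,.15),0,-.291)):
    a,b=rel(P,toolrot(y,t));print(P,a.round(1).tolist(),b.round(3).tolist())
E
```

```text
[ 0.5371 -0.3051  0.2092] [-0.66  0.   -0.57  0.29  0.26 -0.29] [ 0.1 -0.4 -1.4] 0.03598774809046317
(np.float64(0.5470844677723534), -0.28, 0.25) [26.8, 30.2, -27.7] [0.352, -0.007, 0.012]
(0.593, -0.1, 0.24) [212.6, 21.5, -22.4] [0.752, -0.009, 0.026]
(0.593, 0.0375, 0.15) [345.4, -66.2, 18.7] [0.752, -0.009, 0.026]
```

>>> {"fn": "arm_command", "kwargs": {"steps": [{"linear": [9, 10, -9], "dr": [0, 0, 0], "claw": 0.8}, {"linear": [18, 20, -18], "dr": [0.1, 0, 0], "claw": 0.8}, {"linear": [27, 30, -28], "dr": [0.2, 0, 0], "claw": 0.8}, {"linear": [50, 29, -27], "dr": [0.3, 0, 0], "claw": 0.8}, {"linear": [80, 28, -26], "dr": [0.4, -0.005, 0.01], "claw": 0.8}, {"linear": [110, 27, -25], "dr": [0.5, -0.005, 0.01], "claw": 0.8}, {"linear": [145, 25, -24], "dr": [0.6, -0.005, 0.02], "claw": 0.8}, {"linear": [180, 23, -23], "dr": [0.7, -0.01, 0.026], "claw": 0.8}, {"linear": [212, 20, -21], "dr": [0.752, -0.009, 0.026], "claw": 0.8}, {"linear": [245, 0, -12], "dr": [0.752, -0.009, 0.026], "claw": 0.8}, {"linear": [278, -22, -2], "dr": [0.752, -0.009, 0.026], "claw": 0.8}, {"linear": [310, -43, 8], "dr": [0.752, -0.009, 0.026], "claw": 0.8}, {"linear": [335, -60, 15], "dr": [0.752, -0.009, 0.026], "claw": 0.8}, {"linear": [345, -66, 19], "dr": [0.752, -0.009, 0.026], "claw": 0.8}, {"linear": [345, -66, 19], "dr": [0.752, -0.009, 0.026], "claw": 0.8}, {"linear": [345, -66, 19], "dr": [0.752, -0.009, 0.026], "claw": 0.8}]}}

```text
time_s: 10.38
eef_pos: [0.5928, 0.0368, 0.1498]
tool_rot: [-0.0, 0.803, 0.596, 0.0]
force: [0.6, 0.1, -1.4]
opening: 0.0351
```

```bash
python3 - <<'E'
from h import *
s=read_state();print(s["eef_pos"].round(4),s["force"].round(1),s["opening"])
a,b=rel([.593,.0375,.15],toolrot(-.291));print(a.round(1),b.round(3))
c=s["eef_pos"]+[0,0,-.0035];lid=[box([.593,.0375,0],-.291,(-.02,-.02,.015),(.02,.02,.015))]
o=[]
for n in("side","top"):
    im=grab_frame(n);np.save(f"pics/{n}p.npy",im);u=proj(n,[c])[0].astype(int)-[50,55]
    u=np.maximum(u,0);o.append(wires(im,n,cooler(c,-.291)+lid,[],u[0],u[1],100,110,4)); print(u)
cv2.imwrite("pics/p1.png",np.hstack(o))
E
```

```text
[0.5928 0.0368 0.1498] [ 0.6  0.1 -1.4] 0.03512188830898257
[ 0.7  0.  -0.2] [-0.    -0.001 -0.002]
[250 121]
[212 122]
```

View pics/p1.png

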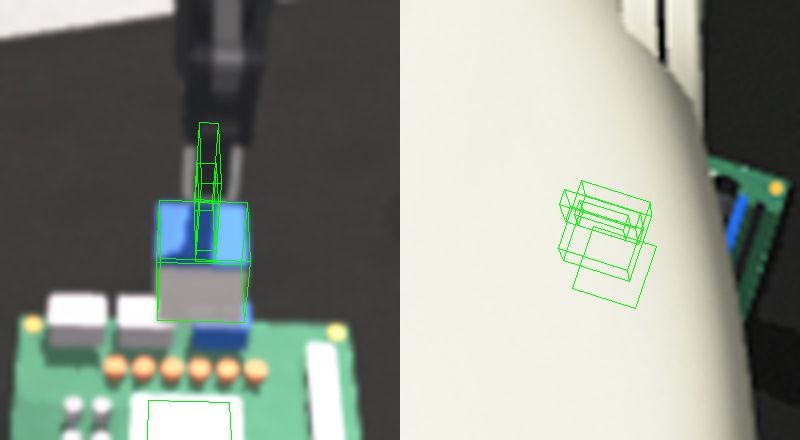

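The cooler hangs upright and the predicted wireframe matches it in the side view, with the block at (157–249, 200–321) and the lid square centred on the socket. The arm blocks the top view. Lowering to a hover.

>>> {"fn": "arm_command", "kwargs": {"steps": [{"linear": [0.5, 0, 20], "dr": [0, 0, 0], "claw": 0.8}, {"linear": [0.5, 0, 45], "dr": [0, 0, 0], "claw": 0.8}, {"linear": [0.5, 0, 65], "dr": [0, 0, 0], "claw": 0.8}, {"linear": [0.5, 0, 78], "dr": [0, 0, 0], "claw": 0.8}, {"linear": [0.5, 0, 86], "dr": [0, 0, 0], "claw": 0.8}, {"linear": [0.5, 0, 87], "dr": [0, 0, 0], "claw": 0.8}, {"linear": [0.5, 0, 87], "dr": [0, 0, 0], "claw": 0.8}, {"linear": [0.5, 0, 87], "dr": [0, 0, 0], "claw": 0.8}]}}

```text
time_s: 11.48
eef_pos: [0.5926, 0.0384, 0.0625]
tool_rot: [-0.001, 0.802, 0.597, 0.0]
force: [-0.5, 0.5, -1.8]
opening: 0.036
```

```bash
python3 - <<'E'
from h import *
s=read_state();print(s["eef_pos"].round(4),s["force"].round(1),s["opening"])
a,b=rel([.593,.0375,.0575],toolrot(-.291));print(a.round(1),b.round(3))
c=s["eef_pos"]+[0,0,-.0035];lid=[box([.593,.0375,0],-.291,(-.026,-.026,.012),(.026,.026,.012)),box([.593,.0375,0],-.291,(-.02,-.02,.015),(.02,.02,.015))]
im=grab_frame("side");np.save("pics/sidep2.npy",im);u=proj("side",[c])[0].astype(int)-[50,40]
w=lambda b:wires(im,"side",b,[],u[0],u[1],100,100,4)
print(u);cv2.imwrite("pics/p2.png",np.hstack([w([]),w(cooler(c,-.291)+lid)]))
E
```

```text
[0.5926 0.0384 0.0625] [-0.5  0.5 -1.8] 0.036044657897882616
[-0.7  0.6  5. ] [-0.001 -0.002 -0.001]
[247 172]
```

View pics/p2.png

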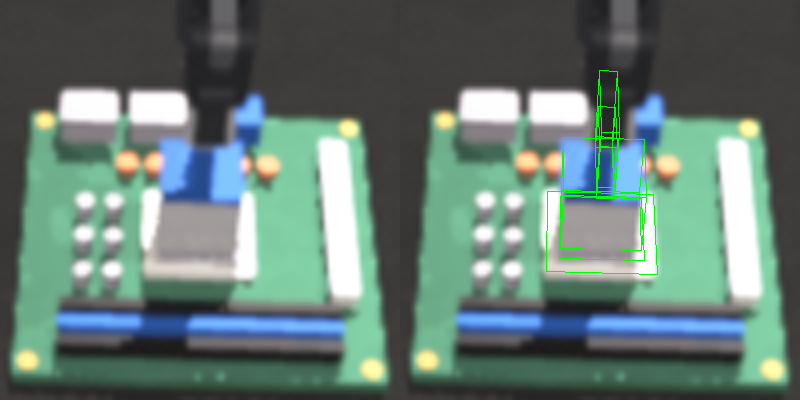

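At the hover, the block and socket are both offset about 0.5 px to the left of the model, so they line up with each other. Now a slow descent to contact.

>>> {"fn": "arm_command", "kwargs": {"steps": [{"linear": [0, 0, 1], "dr": [0, 0, 0], "claw": 0.8}, {"linear": [0, 0, 2], "dr": [0, 0, 0], "claw": 0.8}, {"linear": [0, 0, 3], "dr": [0, 0, 0], "claw": 0.8}, {"linear": [0, 0, 3.5], "dr": [0, 0, 0], "claw": 0.8}, {"linear": [0, 0, 4], "dr": [0, 0, 0], "claw": 0.8}, {"linear": [0, 0, 4], "dr": [0, 0, 0], "claw": 0.8}]}}

```text
time_s: 12.28
eef_pos: [0.5927, 0.0383, 0.0591]
tool_rot: [-0.001, 0.802, 0.597, 0.001]
force: [-1.4, -0.2, 5.5]
opening: 0.0359
```

Contact shows as about 5.5 N upward. I'll back off slightly, then open.

>>> {"fn": "arm_command", "kwargs": {"steps": [{"linear": [0, 0, -0.3], "dr": [0, 0, 0], "claw": 0.8}, {"linear": [0, 0, -0.3], "dr": [0, 0, 0], "claw": 0.8}], "grip_force": 20}}

```text
time_s: 12.52
eef_pos: [0.5925, 0.0384, 0.0591]
tool_rot: [-0.001, 0.802, 0.597, 0.0]
force: [-2.6, 0.4, 6.9]
opening: 0.0357
```

>>> {"fn": "arm_command", "kwargs": {"steps": [{"linear": [0, 0, -0.3], "dr": [0, 0, 0], "claw": 0.0}, {"linear": [0, 0, -0.3], "dr": [0, 0, 0], "claw": -0.2}, {"linear": [0, 0, -0.3], "dr": [0, 0, 0], "claw": -0.4}, {"linear": [0, 0, -0.3], "dr": [0, 0, 0], "claw": -0.6}, {"linear": [0, 0, -0.3], "dr": [0, 0, 0], "claw": -0.6}, {"linear": [0, 0, -0.3], "dr": [0, 0, 0], "claw": -0.6}]}}

```text
time_s: 13.28
eef_pos: [0.592, 0.0383, 0.0583]
tool_rot: [-0.001, 0.802, 0.597, -0.0]
force: [0.2, 0.1, 0.4]
opening: 0.0683
```

>>> {"fn": "arm_command", "kwargs": {"steps": [{"linear": [0, 0, -10], "dr": [0, 0, 0], "claw": -0.6}, {"linear": [0, 0, -25], "dr": [0, 0, 0], "claw": -0.6}, {"linear": [0, 0, -50], "dr": [0, 0, 0], "claw": -0.6}, {"linear": [0, 0, -80], "dr": [0, 0, 0], "claw": -0.6}, {"linear": [0, 0, -120], "dr": [0, 0, 0], "claw": -0.6}, {"linear": [0, -50, -150], "dr": [0, 0, 0], "claw": -0.6}, {"linear": [0, -100, -160], "dr": [0, 0, 0], "claw": -0.6}, {"linear": [0, -150, -160], "dr": [0, 0, 0], "claw": -0.6}, {"linear": [0, -200, -160], "dr": [0, 0, 0], "claw": -0.6}, {"linear": [0, -240, -160], "dr": [0, 0, 0], "claw": -0.6}, {"linear": [0, -240, -160], "dr": [0, 0, 0], "claw": -0.6}]}}

```text
time_s: 14.65
eef_pos: [0.3606, 0.1075, 0.2204]
tool_rot: [-0.001, 0.802, 0.598, 0.001]
force: [0.5, 0.3, 0.5]
opening: 0.0685
```

```bash
python3 - <<'E'
from h import *
s=read_state();print(s["eef_pos"].round(4),s["force"].round(1),s["time_s"])
c=[.5927,.038,.054];lid=[box([.593,.0375,0],-.291,(-.026,-.026,.012),(.026,.026,.012))]
o=[]
for n in("side","top"):
    im=grab_frame(n);np.save(f"pics/{n}z.npy",im);u=proj(n,[c])[0].astype(int)-[40,35]
    o.append(np.vstack([wires(im,n,b,[],u[0],u[1],80,60,5) for b in([],cooler(c,-.291)+lid)]))
cv2.imwrite("pics/z.png",np.hstack(o))
E
```

```text
[0.3606 0.1075 0.2204] [0.5 0.3 0.5] 14.65
```

View pics/z.png

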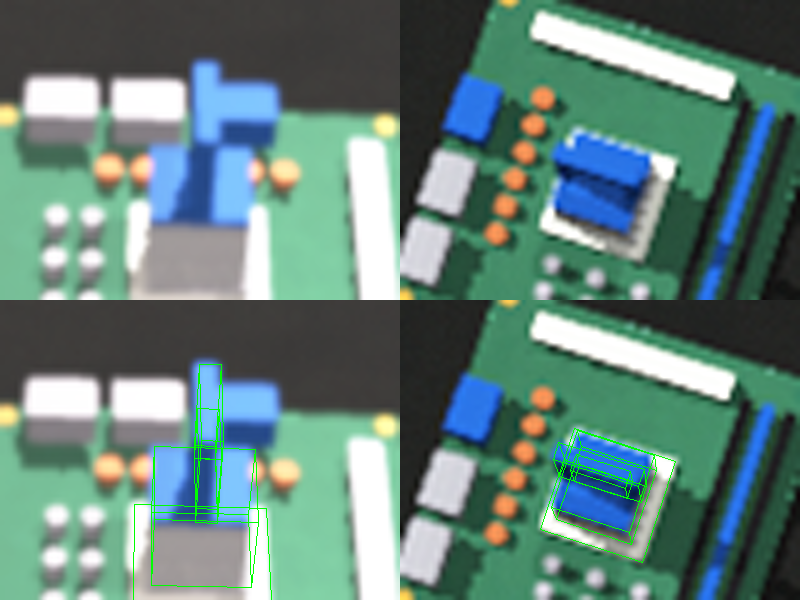

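The cooler stands upright on the lid, near the model outline in both views. A quick silhouette fit will quantify the offset and squareness.

```bash
python3 - <<'E'
from h import *
from scipy.optimize import minimize
S=4
def blue(n,c0):
    im=np.load(f"pics/{n}z.npy").astype(int);m=((im[...,2]>im[...,0]+50)&(im[...,2]>im[...,1]+20)).astype(np.float32)
    return m
def ren(n,c,yaw,u):
    g=np.zeros((60*S,50*S),np.uint8)
    for B in(box(c,yaw,(-.019,-.019,-.003),(.019,.019,-.003)),box(c,yaw,(-.004,-.02,-.003),(.004,.02,.039))):
        cv2.fillConvexPoly(g,cv2.convexHull(((proj(n,B)-u+.5)*S).astype(np.int32)),1)
    return cv2.resize(g.astype(np.float32),(50,60),interpolation=cv2.INTER_AREA)
c0=np.array([.5927,.038,.054])
for views in(("side",),("top",),("side","top")):
    D=[]
    for n in views:
        u=proj(n,[c0])[0].astype(int)-[25,30];m=blue(n,c0)[u[1]:u[1]+60,u[0]:u[0]+50]
        d=cv2.dilate(ren(n,c0,-.291,u),np.ones((7,7)))
        if n=="side": # exclude blue connector behind: right of plate, above block top
            d=d.copy(); d[:18,29:]=0
        D.append((n,u,m,(d>0)))
    f=lambda v:sum((abs(ren(n,[c0[0]+v[0]/1e3,c0[1]+v[1]/1e3,.054],-.291+v[2]/50,u)-m)*d).sum() for n,u,m,d in D)
    r=min((minimize(f,x0,method="Nelder-Mead",options=dict(initial_simplex=np.array(x0)+[[0,0,0],[2,0,0],[0,2,0],[0,0,2]])) for x0 in([0,0,0],[1,1,0],[-1,1,1])),key=lambda r:r.fun)
    print(views,"dxy mm",(c0[:2]*1e3+r.x[:2]).round(1),"yaw",(-.291+r.x[2]/50).round(3),f([0,0,0]),r.fun)
for n in("side","top"):
    d=abs(np.load(f"pics/{n}z.npy").astype(int)-np.load(f"pics/{n}0.npy")).max(2)
    P=proj(n,[[.36,.2,.13]])[0];x,y=(205,150) if n=="side" else (172,245)
    print(n,"yellow region changed px",(d[y-30:y+30,x-25:x+25]>40).sum())
E
```

```text
('side',) dxy mm [591.4  38.4] yaw -0.244 115.125 90.25
('top',) dxy mm [592.9  38.5] yaw -0.323 33.1875 26.0625
('side', 'top') dxy mm [592.   39.2] yaw -0.256 148.3125 124.625
side yellow region changed px 0
top yellow region changed px 227
```

```bash
python3 -c "
from bench import *
print(job_done())"
```

```text
the job is handed in; nothing more can be done
None
```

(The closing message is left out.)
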